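Stock the cleaning caddy, leave the empties

TASK

Stock the cleaning caddy: stand each of the four full bottles (white caps) upright in the cup of its own colour, right down on the cup's floor, set down gently and not dropped. The two bottles with black caps are empties: leave them standing where they are.

Things in the scene. Friction and masses are not known exactly. Their poses are not given: they have to be found in the camera images.
- bottle_green: Full green cleaner bottle with a WHITE screw cap and a white label band, round, diameter 46, total height 116 mm; side walls straight and vertical from the foot up to 80 mm, green shoulder above, then the cap (20 to 22 mm wide). Closed and rigid, 0.14 to 0.31 kg. Stands loose on the counter; origin at the centre of its underside, z up along its axis.
- bottle_pink: Full pink cleaner bottle with a WHITE screw cap and a white label band, round, diameter 52, total height 106 mm; side walls straight and vertical from the foot up to 80 mm, pink shoulder above, then the cap (20 to 22 mm wide). Closed and rigid, 0.14 to 0.31 kg. Stands loose on the counter; origin at the centre of its underside, z up along its axis.
- bottle_orange: Full orange cleaner bottle with a WHITE screw cap and a white label band, round, diameter 48, total height 112 mm; side walls straight and vertical from the foot up to 80 mm, orange shoulder above, then the cap (20 to 22 mm wide). Closed and rigid, 0.14 to 0.31 kg. Stands loose on the counter; origin at the centre of its underside, z up along its axis.
- bottle_blue: Full blue cleaner bottle with a WHITE screw cap and a white label band, square in section (faces along its own x and y), 42 x 42, total height 112 mm; side walls straight and vertical from the foot up to 80 mm, blue shoulder above, then the cap (20 to 22 mm wide). Closed and rigid, 0.14 to 0.31 kg. Stands loose on the counter; origin at the centre of its underside, z up along its axis.
- empty_green: Empty green bottle, same shape and size as the full green one (round, diameter 46, total height 116 mm) but with a BLACK cap, about 0.1 kg. Stands loose on the counter and is to stay there. Origin at the centre of its underside, z up.
- empty_orange: Empty orange bottle, same shape and size as the full orange one (round, diameter 48, total height 112 mm) but with a BLACK cap, about 0.1 kg. Stands loose on the counter and is to stay there. Origin at the centre of its underside, z up.
- cup_green: Square open green cup, one of four fixed 2 x 2 (places vary, centres 92 mm apart) in a grey caddy tray (192 x 192 mm, 28 high, fixed; low loops on two sides). Outside 78 x 78 mm, walls 4, inside 70 x 70, 42 high, floor 4 thick. Origin at the centre of its underside, 5 mm above the counter: inner floor at 9 mm, rim at 47 mm. x, y along its sides, z up.
- cup_pink: Square open pink cup, one of four fixed 2 x 2 (places vary, centres 92 mm apart) in a grey caddy tray (192 x 192 mm, 28 high, fixed; low loops on two sides). Outside 78 x 78 mm, walls 4, inside 70 x 70, 42 high, floor 4 thick. Origin at the centre of its underside, 5 mm above the counter: inner floor at 9 mm, rim at 47 mm. x, y along its sides, z up.
- cup_orange: Square open orange cup, one of four fixed 2 x 2 (places vary, centres 92 mm apart) in a grey caddy tray (192 x 192 mm, 28 high, fixed; low loops on two sides). Outside 78 x 78 mm, walls 4, inside 70 x 70, 42 high, floor 4 thick. Origin at the centre of its underside, 5 mm above the counter: inner floor at 9 mm, rim at 47 mm. x, y along its sides, z up.
- cup_blue: Square open blue cup, one of four fixed 2 x 2 (places vary, centres 92 mm apart) in a grey caddy tray (192 x 192 mm, 28 high, fixed; low loops on two sides). Outside 78 x 78 mm, walls 4, inside 70 x 70, 42 high, floor 4 thick. Origin at the centre of its underside, 5 mm above the counter: inner floor at 9 mm, rim at 47 mm. x, y along its sides, z up.
Things that resemble listed ones, but are neither listed nor needed, are in the scene too. Leave any yellow look-alike of the bottle_blue alone.

How it is judged:
By the outcome, as a careful person would: the job done as asked, in the order asked, and still so for the second after the job is handed in, with the robot touching nothing.
It also fails if it takes over 102 s, if anything falls off the work surface, if the arm or the gripper's body presses on something with over 40 N, if the wrist force passes 120 N, or if a joint passes its speed limit or range.

ROBOT

A 6-joint arm with a two-finger parallel gripper is mounted at the origin on the work surface. World frame = base frame: x ahead of the robot, y to its left, z up, the work surface at z = 0. Lengths are in mm, angles in rad, forces in N, time in s.
With the tool pointing down it reaches from about 275 to 1000 mm from the base axis. Payload 8.4 kg.
Tool frame: the origin (TCP) lies at the very end of the fingers, on their centre line; the grasp point (between the pads) lies 19 mm behind it; z points along the fingers, y is the line along which they close (so a half turn about z gives the same grasp; the last joint's range is limited). The gripper opens to 85 mm and grips with 20 to 120 N. Pads are 22 mm wide; open, the fingers measure 114 mm over their backs; the gripper's body (76 mm by 85 mm) begins 54 mm behind the grasp point. The pads swing forward as they close: fully open they stand 13 mm farther back than shut.
Start: joints at [-1.204, 0.353, 1.633, -0, 1.155, -0.002], TCP at [225.309, -582.978, 231.281] pointing down, gripper open.
Joint ranges: [-2.63, 2.63], [-0.92, 2.1], [0.06, 2.66], [-1.3, 4.44], [0, 2.69], [-3.02, 3.02]. Speed limits (rad/s): [2.22, 2.22, 2.79, 3.14, 3.14, 3.14].

INTERFACE

Orientations are given as [roll, pitch, yaw] about the fixed x, y, z axes, in that order (R = Rz(yaw) Ry(pitch) Rx(roll)).
In Python, from rig import sensors, grab_frame, camera_params, order gives the robot as it stands. The module is installed in compiled form; this text tells all that it offers.
- The arm moves only by the tool move_arm, never from a script. Its argument "motion" is a list of rows, each a list of 7 numbers: the turn, a rotation vector about the tool's x, y, z in rad, then the shift along the tool's x, y, z in m, then the finger opening in m, from 0 to 0.0854. A call has 1 to 8 rows; each row is the pose to reach, as a shift and turn from the pose commanded when the call began, along the tool's axes at that moment; what a row does not reach only later rows make up. A row lasts 1/8 s, in which the tool goes at most 62.5 mm and 10.7 degrees, less where a joint would pass 70% of its speed; a pose out of reach is approached as far as the arm can. A call with a gripper value outside its range is refused whole. The fingers move at their own pace and stop on an object; "grip_force" is the grip in N (left out, the last holds). Time passes only in rows, so rows that repeat a pose let the fingers close. It gives the time, the measured TCP pose, the force, the opening and the grip force at its end, in the units of the state.
- sensors.sense(): the state, without advancing time (a new reading comes with each control period).
- grab_frame(name): name is "side" or "top" or "wrist"; returns (picture, depth): 400x640x3 uint8, red, green, blue; 400x640 float32, mm along the optical axis (not along the pixel's ray), 0 where there is no reading.
- camera_params(name): a dict with "camera_matrix" (3x3 intrinsics, pixels), "world_from_camera" (4x4, takes a point from camera to world coordinates). Camera axes: x right, y down, z forward; pixel columns grow to the right and rows downward; lengths in mm; the calibration is good to about 2 mm. A picture is of the moment at which its call begins: read the wrist's pose just before it. camera_params takes no time and is no camera call; for the wrist camera it gives the pose at the moment of the call.
- order.sign_off(): hands the job in; it is judged then, once.
The state is a dict: "clock": time; "qpos": joint angles; "qvel": joint speeds; "joint_efforts": joint torques, N m; "eef_pos": TCP position; "tcp_rot": TCP orientation; "contact_force": force on the tool from outside, world axes, zero at the start; "wrist_torque": the same for the moment, N m; "opening": opening from 0.0 (shut) to 1.0 (fully open); "grasp_force": force on a finger pad.
Only numpy, scipy, OpenCV 4.12 (cv2) and the standard library are available. Lean on these libraries where they do the work, as an engineer would, in place of code of your own. Each camera call takes 0.05 s, during which the arm holds its last target. There are 200 camera calls.

## Working session

There is one attempt and no reset: what is moved stays moved. The work goes in short steps, Python scripts to look and compute and a tool call to move; the robot and the scene stay as the last step left them, time stands still between calls to the robot, and variables do not carry over. Pictures are saved under pics/ and viewed, at most 14 in all, crops included, and the job is handed in when it is done.

Besides the shell and the picture viewer there is one more tool, called after "Request:" as name(argument=value, ...) on one line, values as JSON. move_arm: Moves the arm, as the interface text tells. Its arguments: {"type":"object","properties":{"motion":{"type":"array","items":{"type":"array","items":{"type":"number"}}},"grip_force":{"type":"number"}},"required":["motion"]}

```bash
mkdir -p pics; python3 - <<'E'
from rig import *
import cv2,numpy as np
for n in ("top","side"):
    p,d=grab_frame(n); cv2.imwrite(f"pics/{n}0.png",p[:,:,::-1]); np.savez(f"{n}0.npz",p=p,d=d,**camera_params(n))
    print(n,camera_params(n))
print(sensors.sense())
E
```

```text
top {'camera_matrix': array([[406.52413168,   0.        , 319.90513907],
       [  0.        , 406.52413168, 195.34555316],
       [  0.        ,   0.        ,   1.        ]]), 'world_from_camera': array([[ 1.95156998e-03, -9.90646951e-01,  1.36436101e-01,
         4.12539196e+02],
       [-9.99987762e-01, -1.31303464e-03,  4.76994233e-03,
        -1.26813311e+01],
       [-4.54618350e-03, -1.36443740e-01, -9.90637390e-01,
         1.02189360e+03],
       [ 0.00000000e+00,  0.00000000e+00,  0.00000000e+00,
         1.00000000e+00]])}
side {'camera_matrix': array([[459.89785772,   0.        , 318.12734064],
       [  0.        , 459.89785772, 198.35051957],
       [  0.        ,   0.        ,   1.        ]]), 'world_from_camera': array([[-9.46047275e-01, -1.79387887e-01,  2.69841695e-01,
         2.81082867e+02],
       [-3.23808464e-01,  4.92698431e-01, -8.07710552e-01,
         8.04487034e+02],
       [ 1.19429094e-02, -8.51509391e-01, -5.24203324e-01,
         5.60216008e+02],
       [ 0.00000000e+00,  0.00000000e+00,  0.00000000e+00,
         1.00000000e+00]])}
{'clock': 0.1, 'qpos': array([-1.20439111e+00,  3.53576660e-01,  1.63406416e+00, -1.54397398e-06,
        1.15520594e+00, -2.43328300e-03]), 'qvel': array([-5.04234639e-04,  1.36021615e-03, -2.31060083e-03,  3.22191600e-05,
        6.33780830e-04, -1.45863982e-03]), 'joint_efforts': array([-8.37490134e-04, -6.06357622e+01, -3.42819715e+01, -2.00128554e-06,
        3.93602822e-03,  2.49171239e-05]), 'eef_pos': array([ 225.1580681 , -582.57108858,  230.63626745]), 'tcp_rot': array([-3.14033854e+00, -1.63984662e-06,  3.68839119e-01]), 'contact_force': array([-0.31747293,  0.37714838, -0.2613884 ]), 'wrist_torque': array([0.05286173, 0.00887862, 0.03521667]), 'grasp_force': 0.0, 'opening': 1.0039157007926627}
```

View pics/top0.png

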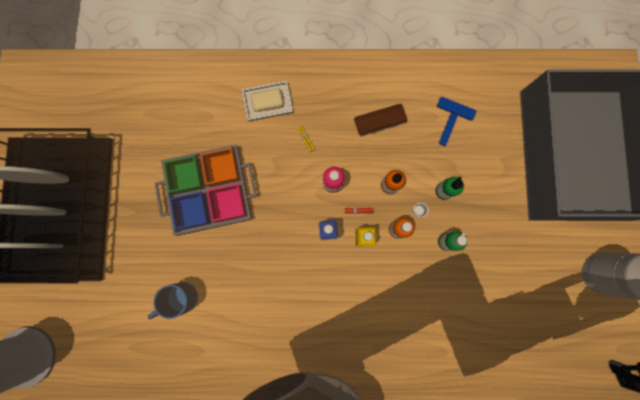

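View pics/side0.png

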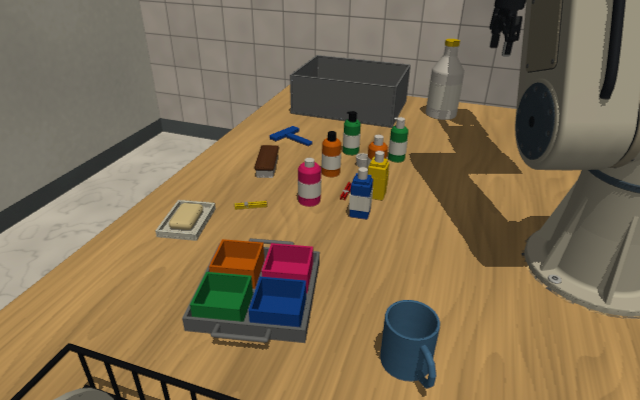

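Top view shows:
- Orange bottles: (404,227) has a white cap and (396,180) has a black one, so (404,227) is the full one.
- Green bottles: (456,240) has a white cap and (454,187) has a black one, so (456,240) is the full one.
- Pink is at (334,177) and blue at (329,229). The yellow look-alike is at (367,236).
- Cups: green (183,173), orange (220,167), blue (189,211), pink (227,203).

I'll confirm these in an enlarged crop and measure.

```bash
cat > h.py <<'E'
import numpy as np
def ray(n,u,v,z,f=None):
    "pixel -> world at height z"
    c=np.load(f or f"{n}0.npz");K=c["camera_matrix"];T=c["world_from_camera"]
    r=T[:3,:3]@np.linalg.solve(K,[u,v,1]);o=T[:3,3]
    return o+r*(z-o[2])/r[2]
def cloud(f):
    c=np.load(f);K=c["camera_matrix"];T=c["world_from_camera"];d=c["d"]
    v,u=np.mgrid[:400,:640]
    P=np.linalg.solve(K,np.stack([u.ravel(),v.ravel(),np.ones(u.size)]))*d.ravel()
    return (T[:3,:3]@P+T[:3,3:]).T.reshape(400,640,3)
E
python3 - <<'E'
from h import *
import cv2
c=np.load("top0.npz");p=c["p"]
a=cv2.resize(p[150:260,300:480],None,fx=4.4,fy=4.4,interpolation=cv2.INTER_CUBIC)
cv2.imwrite("pics/crop1.png",a[:,:,::-1])
b=cv2.resize(p[140:240,150:265],None,fx=6,fy=6,interpolation=cv2.INTER_CUBIC)
cv2.imwrite("pics/crop2.png",b[:,:,::-1])
W=cloud("top0.npz")
for n,u,v in [("pink",334,177),("orange",405,227),("eor",397,179),("egr",455,186),("green",458,240),("blue",328,229),("yel",368,237)]:
    q=W[v-25:v+25,u-25:u+25].reshape(-1,3)
    q=q[(q[:,2]>30)&(np.hypot(*(q[:,:2]-W[v,u,:2]).T)<35)]
    zt=q[:,2].max(); t=q[q[:,2]>zt-7]; 
    print(n,W[v,u].round(),zt.round(1),len(t),t.mean(0).round(1),"shoulder+wall ext",q[:,:2].min(0).round(),q[:,:2].max(0).round())
E
```

```text
pink [581. -40. 108.] 109.6 64 [585.2 -38.9 106.2] shoulder+wall ext [559. -64.] [609. -13.]
orange [ 467. -199.  112.] 115.9 75 [ 467.9 -200.9  112.1] shoulder+wall ext [ 444. -225.] [ 492. -177.]
eor [ 575. -183.  114.] 115.5 72 [ 579.7 -183.2  112.2] shoulder+wall ext [ 556. -204.] [ 602. -159.]
egr [ 559. -313.  114.] 120.2 76 [ 565.7 -320.1  116.3] shoulder+wall ext [ 542. -341.] [ 586. -296.]
green [ 438. -314.  117.] 120.3 81 [ 438.9 -321.3  116.2] shoulder+wall ext [ 416. -343.] [ 461. -298.]
blue [462. -27. 113.] 115.6 59 [462.4 -25.5 112. ] shoulder+wall ext [440. -49.] [485.  -4.]
yel [ 444. -116.  112.] 115.9 57 [ 446.3 -114.7  112.5] shoulder+wall ext [ 425. -136.] [467. -93.]
```

View pics/crop1.png

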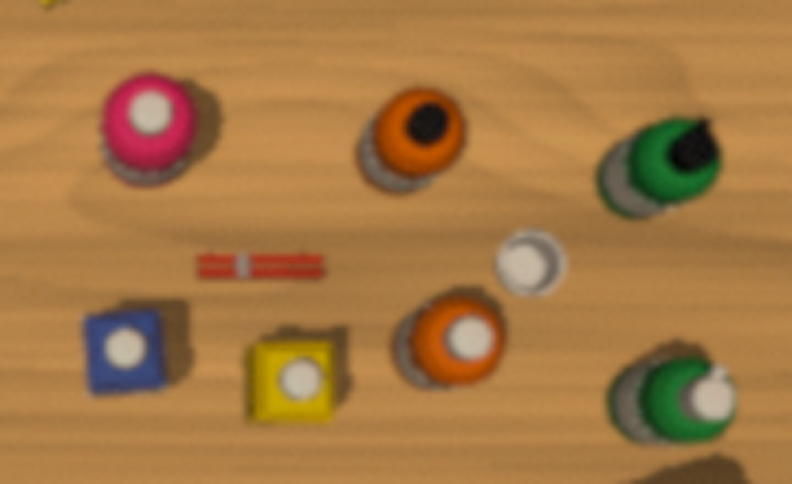

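View pics/crop2.png

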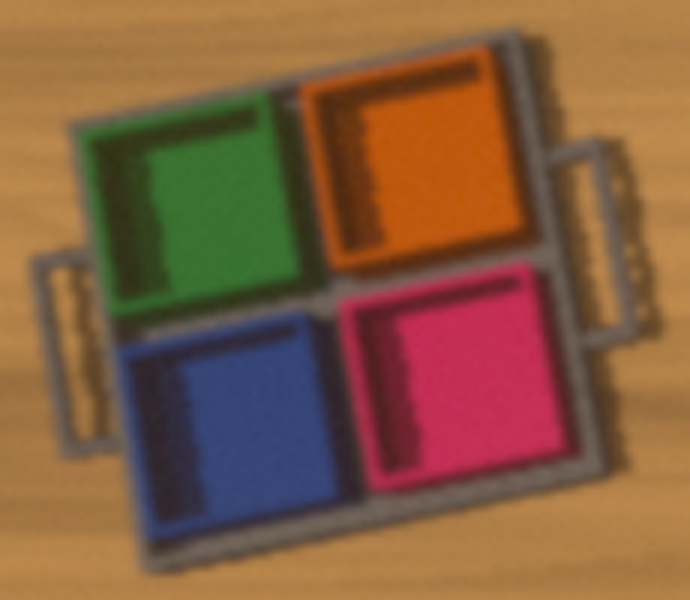

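Crop 1 confirms the full orange at top pixel (406,227) and the full green at (462,240), both with white caps. Crop 2 shows green top-left, orange top-right, blue bottom-left and pink bottom-right. Next I'll fit the caddy from depth and get blue's yaw.

```bash
python3 - <<'E'
from h import *
import cv2
for f in ("top0.npz","side0.npz"):
    W=cloud(f);p=cv2.cvtColor(np.load(f)["p"],cv2.COLOR_RGB2HSV)
    m=(W[...,2]>40)&(W[...,2]<54)&(W[...,0]>430)&(W[...,0]<720)&(W[...,1]>120)&(W[...,1]<420)&(p[...,1]>130)
    q=W[m]; r=cv2.minAreaRect(q[:,:2].astype(np.float32)); print(f,m.sum(),q[:,2].mean().round(1),r)
    for n,(a,b) in dict(green=(45,80),orange=(5,18),blue=(100,125),pink=(160,179)).items():
        k=q[(p[m][:,0]>=a)&(p[m][:,0]<b)]; s=cv2.minAreaRect(k[:,:2].astype(np.float32)); print(n,len(k),np.round(s[0],1),np.round(s[1],1),round(s[2],1))
    for n,c in dict(pink=(584,-39),orange=(468,-201),green=(438.5,-320.5),blue=(462,-26)).items():
        k=W[(np.hypot(W[...,0]-c[0],W[...,1]-c[1])<45)&(W[...,2]>70)]; s=cv2.minAreaRect(k[:,:2].astype(np.float32)); t=k[k[:,2]>k[:,2].max()-6].mean(0)
        print(n,len(k),np.round(s[0],1),np.round(s[1],1),round(s[2],1),"cap",t.round(1))
E
```

```text
top0.npz 798 46.1 ((565.5722045898438, 276.38055419921875), (171.21054077148438, 167.59622192382812), 12.571527481079102)
green 198 [599.3 330.5] [76.5 76.5] 12.7
orange 270 [620.  242.8] [79.6 78.6] 12.3
blue 40 [502.6 281.8] [35.3 76.7] 66.3
pink 272 [530.1 223.4] [78.6 79.6] 12.1
pink 384 [584.4 -39.9] [49.7 49.2] 0.2 cap [584.8 -39.  106.4]
orange 354 [ 467.8 -200.2] [46.3 45.5] 46.7 cap [ 468.  -200.9  112.4]
green 348 [ 437.8 -320.9] [43.4 44. ] 0.2 cap [ 438.3 -320.9  116.5]
blue 329 [462.5 -25.8] [41.8 41.7] 4.5 cap [462.4 -25.5 112.1]
side0.npz 2720 45.6 ((564.7747802734375, 276.79022216796875), (171.02667236328125, 173.84107971191406), 12.392024040222168)
green 765 [599.6 331.7] [79.1 81.4] 12.0
orange 618 [574.7 232.6] [170.3  81.7] 11.5
blue 730 [510.  311.4] [78.8 81.4] 11.9
pink 591 [527.7 229.5] [78.3 97.1] 12.5
pink 411 [582.3 -33.7] [50.8 41.1] 14.4 cap [583.5 -37.5 106.6]
orange 277 [ 465.2 -195.1] [45.8 33.4] 18.1 cap [ 466.2 -199.8  112.4]
green 278 [ 433.7 -316.6] [44.2 40. ] 31.9 cap [ 436.2 -320.   116.2]
blue 413 [461.4 -23.5] [42.9 41. ] 6.4 cap [460.8 -24.2 112.1]
```

```bash
cat > go.py <<'E'
import sys,numpy as np
from rig import sensors
from scipy.spatial.transform import Rotation as R
x,y,z,yaw=map(float,sys.argv[1:5]);s=sensors.sense()
A=R.from_euler("xyz",s["tcp_rot"]);B=R.from_euler("xyz",[np.pi,0,yaw])
t=A.inv().apply(np.array([x,y,z])-s["eef_pos"])/1e3
w=(A.inv()*B).as_rotvec()
print(np.r_[w,t].round(4).tolist(),"rows>=",max(np.linalg.norm(t)/.0625,np.degrees(np.linalg.norm(w))/10.7).__round__(1))
print(s["clock"],s["eef_pos"].round(1),s["contact_force"].round(1),round(s["opening"],3),s["grasp_force"])
E
python3 go.py 438 -320.8 210 1.571
```

```text
[-0.0011, -0.0008, -1.2022, 0.2929, -0.1674, 0.0208] rows>= 6.4
0.1 [ 225.2 -582.6  230.6] [-0.3  0.4 -0.3] 1.004 0.0
```

Request:
move_arm(motion=[[-0.001, -0.001, -0.17, 0.042, -0.024, 0.003, 0.085], [-0.001, -0.001, -0.34, 0.084, -0.048, 0.006, 0.085], [-0.001, -0.001, -0.51, 0.126, -0.072, 0.009, 0.085], [-0.001, -0.001, -0.68, 0.168, -0.096, 0.012, 0.085], [-0.001, -0.001, -0.85, 0.21, -0.12, 0.015, 0.085], [-0.001, -0.001, -1.03, 0.252, -0.144, 0.018, 0.085], [-0.001, -0.001, -1.202, 0.293, -0.167, 0.021, 0.085], [-0.001, -0.001, -1.202, 0.293, -0.167, 0.021, 0.085]], grip_force=60)

```text
clock: 1.1
eef_pos: [439.7, -319.2, 209.8]
tcp_rot: [-3.141, 0.0, 1.576]
contact_force: [-0.0, -0.2, 0.2]
opening: 0.997
grasp_force: 0.0
```

```bash
python3 go.py 438 -320.8 48 1.571
```

```text
[-0.0001, 0.0004, 0.0049, -0.0015, -0.0017, 0.1618] rows>= 2.6
1.1 [ 439.7 -319.2  209.8] [-0.  -0.2  0.2] 0.997 0.0
```

Request:
move_arm(motion=[[0, 0, 0, -0.001, -0.001, 0.03, 0.085], [0, 0, 0, -0.001, -0.001, 0.07, 0.085], [0, 0, 0, -0.001, -0.001, 0.11, 0.085], [0, 0, 0, -0.001, -0.001, 0.14, 0.085], [0, 0, 0, -0.001, -0.001, 0.162, 0.085], [0, 0, 0, -0.001, -0.001, 0.162, 0.085]])

```text
clock: 1.85
eef_pos: [435.8, -322.6, 46.8]
tcp_rot: [-3.139, -0.001, 1.569]
contact_force: [-0.1, -0.3, -0.7]
opening: 0.997
grasp_force: 0.0
```

```bash
python3 go.py 438 -320.8 48 1.571; python3 - <<'E'
from rig import *
import cv2
p,d=grab_frame("wrist"); cv2.imwrite("pics/w1.png",p[:,:,::-1])
E
```

```text
[-0.0028, -0.0007, -0.0019, 0.0018, 0.0022, -0.0012] rows>= 0.0
1.85 [ 435.8 -322.6   46.8] [-0.1 -0.3 -0.7] 0.997 0.0
```

View pics/w1.png

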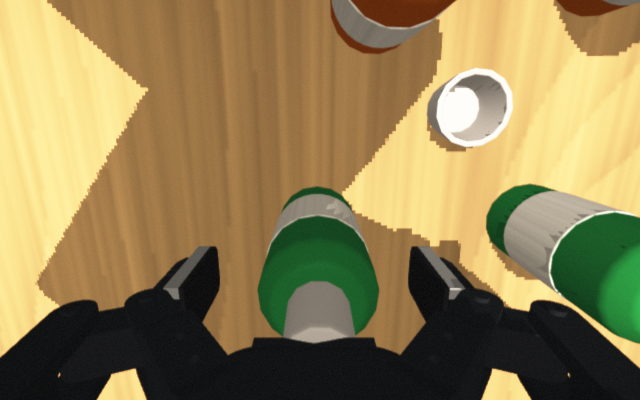

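The wrist view shows the green bottle (318,280) centred between the pads (195 and 430), with nothing in the way. Closing.

Request:
move_arm(motion=[[0, 0, 0, 0.001, 0.001, 0, 0.04], [0, 0, 0, 0.001, 0.001, 0, 0.03], [0, 0, 0, 0.001, 0.001, 0, 0.03], [0, 0, 0, 0.001, 0.001, 0, 0.03], [0, 0, 0, 0.001, 0.001, 0, 0.03], [0, 0, 0, 0.001, 0.001, 0, 0.03]])

```text
clock: 2.65
eef_pos: [438.8, -322.2, 49.5]
tcp_rot: [3.14, 0.002, 1.571]
contact_force: [-3.0, 0.3, 7.4]
opening: 0.526
grasp_force: 60.1
```

```bash
python3 go.py 438 -320.8 48 1.571
```

```text
[0.0012, 0.0023, -0.0, 0.0014, -0.0008, 0.0015] rows>= 0.0
2.65 [ 438.8 -322.2   49.5] [-3.   0.3  7.4] 0.526 60.14795335242525
```

Request:
move_arm(motion=[[0, 0, 0, 0, 0, -0.01, 0.03], [0, 0, 0, 0, 0, -0.04, 0.03], [0, 0, 0, 0, 0, -0.08, 0.03], [0, 0, 0, 0, 0, -0.12, 0.03], [0, 0, 0, 0, 0, -0.16, 0.03], [0, 0, 0, 0, 0, -0.18, 0.03], [0, 0, 0, 0, 0, -0.18, 0.03]])

```text
clock: 3.52
eef_pos: [439.1, -322.0, 230.2]
tcp_rot: [3.138, 0.003, 1.571]
contact_force: [-0.7, 0.2, -3.1]
opening: 0.524
grasp_force: 62.0
```

```bash
python3 go.py 600.4 331.2 225 1.571
```

```text
[0.0032, 0.0034, -0.0001, 0.6532, 0.1613, 0.0035] rows>= 10.8
3.525 [ 439.1 -322.   230.2] [-0.7  0.2 -3.1] 0.524 61.970767308957875
```

Request:
move_arm(motion=[[0, 0, 0, 0.02, 0.005, 0, 0.03], [0, 0, 0, 0.06, 0.015, 0, 0.03], [0, 0, 0, 0.11, 0.027, 0, 0.03], [0, 0, 0, 0.16, 0.04, 0, 0.03], [0, 0, 0, 0.21, 0.052, 0, 0.03], [0, 0, 0, 0.26, 0.064, 0, 0.03], [0, 0, 0, 0.31, 0.077, 0, 0.03], [0, 0, 0, 0.36, 0.089, 0, 0.03]])

```text
clock: 4.53
eef_pos: [526.3, 41.1, 226.4]
tcp_rot: [-3.139, 0.001, 1.571]
contact_force: [0.8, -0.7, -3.7]
opening: 0.518
grasp_force: 61.9
```

Request:
move_arm(motion=[[0, 0, 0, 0.05, 0.012, 0, 0.03], [0, 0, 0, 0.1, 0.025, 0, 0.03], [0, 0, 0, 0.15, 0.037, 0, 0.03], [0, 0, 0, 0.2, 0.05, 0, 0.03], [0, 0, 0, 0.25, 0.062, 0, 0.03], [0, 0, 0, 0.28, 0.069, 0, 0.03], [0, 0, 0, 0.293, 0.072, 0, 0.03], [0, 0, 0, 0.293, 0.072, 0, 0.03]])

```text
clock: 5.52
eef_pos: [598.3, 331.9, 226.1]
tcp_rot: [-3.14, 0.002, 1.572]
contact_force: [0.5, -0.3, -3.3]
opening: 0.52
grasp_force: 61.9
```

```bash
python3 go.py 600.4 331.2 61 1.571
```

```text
[-0.0017, 0.0025, 0.001, -0.0003, 0.0024, 0.1651] rows>= 2.6
5.525 [598.3 331.9 226.1] [ 0.5 -0.3 -3.3] 0.52 61.87843706225976
```

Request:
move_arm(motion=[[0, 0, 0, 0, 0.002, 0.02, 0.03], [0, 0, 0, 0, 0.002, 0.05, 0.03], [0, 0, 0, 0, 0.002, 0.09, 0.03], [0, 0, 0, 0, 0.002, 0.125, 0.03], [0, 0, 0, 0, 0.002, 0.15, 0.03], [0, 0, 0, 0, 0.002, 0.158, 0.03], [0, 0, 0, 0, 0.002, 0.16, 0.03], [0, 0, 0, 0, 0.002, 0.16, 0.03]])

```text
clock: 6.52
eef_pos: [602.1, 331.2, 68.4]
tcp_rot: [3.14, 0.001, 1.57]
contact_force: [0.9, 0.3, -2.2]
opening: 0.523
grasp_force: 61.9
```

```bash
python3 go.py 600.4 331.2 58 1.571;  python3 - <<'E'
from rig import *
import cv2
p,d=grab_frame("side"); cv2.imwrite("pics/s1.png",cv2.resize(p[180:350,150:400],None,fx=3,fy=3)[:,:,::-1])
E
```

```text
[0.0015, 0.0006, -0.0006, -0.0, -0.0017, 0.0104] rows>= 0.2
6.525 [602.1 331.2  68.4] [ 0.9  0.3 -2.2] 0.523 61.855355508159846
```

View pics/s1.png

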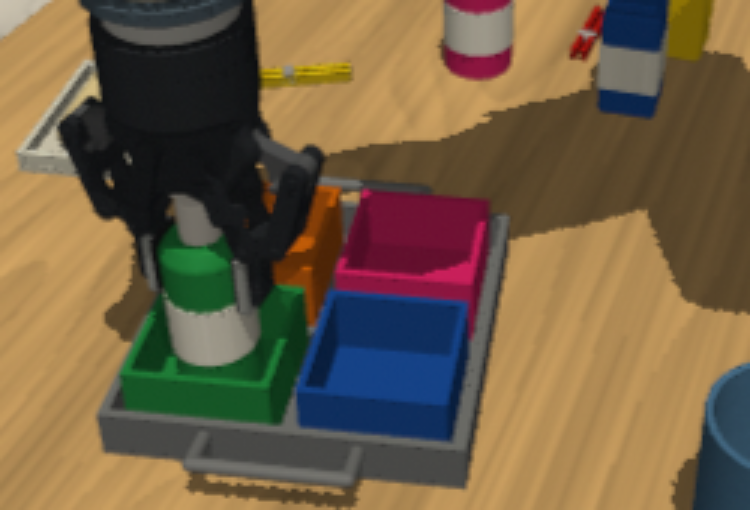

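The green bottle (crop 212,320) stands upright, centred in the green cup and just above its floor. Lowering slowly.

Request:
move_arm(motion=[[0, 0, 0, 0, 0, 0.002, 0.03], [0, 0, 0, 0, 0, 0.004, 0.03], [0, 0, 0, 0, 0, 0.006, 0.03], [0, 0, 0, 0, 0, 0.007, 0.03], [0, 0, 0, 0, 0, 0.008, 0.03], [0, 0, 0, 0, 0, 0.008, 0.03], [0, 0, 0, 0, 0, 0.008, 0.03]])

```text
clock: 7.45
eef_pos: [601.5, 331.3, 59.5]
tcp_rot: [3.141, 0.001, 1.571]
contact_force: [-0.5, -0.7, -2.8]
opening: 0.523
grasp_force: 61.9
```

Request:
move_arm(motion=[[0, 0, 0, 0, 0, 0.0005, 0.03], [0, 0, 0, 0, 0, 0.001, 0.03], [0, 0, 0, 0, 0, 0.001, 0.03], [0, 0, 0, 0, 0, 0.001, 0.03]])

```text
clock: 7.95
eef_pos: [601.5, 331.3, 58.7]
tcp_rot: [3.141, 0.001, 1.571]
contact_force: [-1.8, -0.3, 0.3]
opening: 0.523
grasp_force: 62.2
```

Request:
move_arm(motion=[[0, 0, 0, 0, 0, 0.0005, 0.03], [0, 0, 0, 0, 0, 0.0005, 0.03], [0, 0, 0, 0, 0, 0.0005, 0.03]])

```text
clock: 8.32
eef_pos: [601.5, 331.3, 58.6]
tcp_rot: [3.141, 0.001, 1.571]
contact_force: [-2.8, -0.2, 5.4]
opening: 0.522
grasp_force: 62.7
```

Request:
move_arm(motion=[[0, 0, 0, 0, 0, 0, 0.05], [0, 0, 0, 0, 0, 0, 0.06], [0, 0, 0, 0, 0, 0, 0.07], [0, 0, 0, 0, 0, 0, 0.075], [0, 0, 0, 0, 0, 0, 0.075], [0, 0, 0, 0, 0, 0, 0.075]])

```text
clock: 9.07
eef_pos: [601.5, 331.2, 58.0]
tcp_rot: [3.141, 0.001, 1.571]
contact_force: [-0.7, -0.1, -0.3]
opening: 0.88
grasp_force: 0.0
```

Request:
move_arm(motion=[[0, 0, 0, 0, 0, -0.02, 0.075], [0, 0, 0, 0, 0, -0.06, 0.075], [0, 0, 0, 0, 0, -0.1, 0.075], [0, 0, 0, 0, 0, -0.14, 0.075], [0, 0, 0, 0, 0, -0.16, 0.085], [0, 0, 0, 0, 0, -0.16, 0.085]])

```text
clock: 9.82
eef_pos: [602.1, 331.8, 219.9]
tcp_rot: [3.139, -0.0, 1.571]
contact_force: [-0.4, -0.4, -0.9]
opening: 0.994
grasp_force: 0.0
```

```bash
python3 go.py 584.5 -39.2 225 1.571
```

```text
[0.0031, -0.0003, -0.0002, -0.371, -0.0176, -0.0052] rows>= 5.9
9.825 [602.1 331.8 219.9] [-0.4 -0.4 -0.9] 0.994 0.0
```

Request:
move_arm(motion=[[0, 0, 0, -0.04, -0.002, 0, 0.085], [0, 0, 0, -0.1, -0.005, 0, 0.085], [0, 0, 0, -0.16, -0.008, 0, 0.085], [0, 0, 0, -0.22, -0.011, 0, 0.085], [0, 0, 0, -0.28, -0.014, 0, 0.085], [0, 0, 0, -0.34, -0.016, 0, 0.085], [0, 0, 0, -0.371, -0.0175, 0, 0.085], [0, 0, 0, -0.371, -0.0175, 0, 0.085]])

```text
clock: 10.82
eef_pos: [582.7, -41.6, 216.6]
tcp_rot: [-3.139, 0.001, 1.568]
contact_force: [0.2, 0.1, -0.0]
opening: 0.996
grasp_force: 0.0
```

```bash
python3 go.py 584.5 -39.2 48 1.571
```

```text
[-0.0028, 0.0013, -0.0033, 0.0026, 0.0023, 0.1686] rows>= 2.7
10.825 [582.7 -41.6 216.6] [ 0.2  0.1 -0. ] 0.996 0.0
```

Request:
move_arm(motion=[[0, 0, 0, 0.001, 0.001, 0.02, 0.085], [0, 0, 0, 0.001, 0.001, 0.06, 0.085], [0, 0, 0, 0.001, 0.001, 0.1, 0.085], [0, 0, 0, 0.001, 0.001, 0.14, 0.085], [0, 0, 0, 0.001, 0.001, 0.16, 0.085], [0, 0, 0, 0.001, 0.001, 0.168, 0.085], [0, 0, 0, 0.001, 0.001, 0.168, 0.085], [0, 0, 0, 0.001, 0.001, 0.168, 0.085]])

```text
clock: 11.82
eef_pos: [585.6, -38.5, 51.3]
tcp_rot: [3.14, 0.001, 1.571]
contact_force: [0.3, 0.7, 0.7]
opening: 0.995
grasp_force: 0.0
```

Request:
move_arm(motion=[[0, 0, 0, 0, 0, 0, 0.05], [0, 0, 0, 0, 0, 0, 0.035], [0, 0, 0, 0, 0, 0, 0.035], [0, 0, 0, 0, 0, 0, 0.035], [0, 0, 0, 0, 0, 0, 0.035], [0, 0, 0, 0, 0, 0, 0.035]])

```text
clock: 12.58
eef_pos: [585.5, -38.9, 51.5]
tcp_rot: [3.14, 0.001, 1.571]
contact_force: [-0.4, 0.3, 6.6]
opening: 0.593
grasp_force: 61.2
```

```bash
python3 go.py 584.5 -39.2 225 1.571
```

```text
[0.0015, 0.0013, -0.0003, -0.0006, -0.0007, -0.1735] rows>= 2.8
12.575 [585.5 -38.9  51.5] [-0.4  0.3  6.6] 0.593 61.22852789238095
```

Request:
move_arm(motion=[[0, 0, 0, 0, 0, -0.01, 0.035], [0, 0, 0, 0, 0, -0.04, 0.035], [0, 0, 0, 0, 0, -0.08, 0.035], [0, 0, 0, 0, 0, -0.12, 0.035], [0, 0, 0, 0, 0, -0.15, 0.035], [0, 0, 0, 0, 0, -0.17, 0.035], [0, 0, 0, 0, 0, -0.17, 0.035]])

```text
clock: 13.45
eef_pos: [585.7, -38.7, 222.3]
tcp_rot: [3.138, 0.002, 1.571]
contact_force: [-0.5, 0.1, -2.0]
opening: 0.591
grasp_force: 63.1
```

```bash
python3 go.py 530 222 220 1.571
```

```text
[0.0035, 0.0015, -0.0003, 0.2607, -0.0557, 0.0017] rows>= 4.3
13.45 [585.7 -38.7 222.3] [-0.5  0.1 -2. ] 0.591 63.14979166723788
```

Request:
move_arm(motion=[[0, 0, 0, 0.02, -0.004, 0, 0.035], [0, 0, 0, 0.065, -0.014, 0, 0.035], [0, 0, 0, 0.115, -0.025, 0, 0.035], [0, 0, 0, 0.165, -0.035, 0, 0.035], [0, 0, 0, 0.215, -0.046, 0, 0.035], [0, 0, 0, 0.25, -0.053, 0, 0.035], [0, 0, 0, 0.261, -0.056, 0, 0.035], [0, 0, 0, 0.261, -0.056, 0, 0.035]])

```text
clock: 14.45
eef_pos: [528.0, 222.8, 219.2]
tcp_rot: [-3.14, 0.002, 1.572]
contact_force: [0.9, -0.7, -2.3]
opening: 0.592
grasp_force: 63.1
```

```bash
python3 go.py 530 222 67 1.571
```

```text
[-0.0013, 0.0021, 0.0014, -0.0005, 0.0022, 0.1522] rows>= 2.4
14.45 [528.  222.8 219.2] [ 0.9 -0.7 -2.3] 0.592 63.13636955805123
```

Request:
move_arm(motion=[[0, 0, 0, 0, 0.001, 0.02, 0.035], [0, 0, 0, 0, 0.001, 0.05, 0.035], [0, 0, 0, 0, 0.001, 0.09, 0.035], [0, 0, 0, 0, 0.001, 0.125, 0.035], [0, 0, 0, 0, 0.001, 0.145, 0.035], [0, 0, 0, 0, 0.001, 0.15, 0.035], [0, 0, 0, 0, 0.001, 0.152, 0.035], [0, 0, 0, 0, 0.001, 0.152, 0.035]])

```text
clock: 15.45
eef_pos: [530.6, 222.1, 68.9]
tcp_rot: [3.14, 0.001, 1.57]
contact_force: [-0.2, 0.2, -1.7]
opening: 0.593
grasp_force: 63.1
```

Centred over the pink cup. Touch is expected at a TCP height of about 60.5.

Request:
move_arm(motion=[[0, 0, 0, 0, 0, 0.002, 0.035], [0, 0, 0, 0, 0, 0.004, 0.035], [0, 0, 0, 0, 0, 0.005, 0.035], [0, 0, 0, 0, 0, 0.006, 0.035], [0, 0, 0, 0, 0, 0.007, 0.035], [0, 0, 0, 0, 0, 0.007, 0.035], [0, 0, 0, 0, 0, 0.007, 0.035]])

```text
clock: 16.32
eef_pos: [529.9, 222.2, 61.1]
tcp_rot: [3.141, 0.001, 1.571]
contact_force: [0.5, -0.2, -1.9]
opening: 0.592
grasp_force: 63.1
```

Request:
move_arm(motion=[[0, 0, 0, 0, 0, 0.0005, 0.035], [0, 0, 0, 0, 0, 0.001, 0.035], [0, 0, 0, 0, 0, 0.001, 0.035], [0, 0, 0, 0, 0, 0.001, 0.035]])

```text
clock: 16.82
eef_pos: [530.1, 222.3, 60.5]
tcp_rot: [3.141, 0.001, 1.571]
contact_force: [-1.3, -1.2, 5.9]
opening: 0.589
grasp_force: 63.8
```

In contact with the floor at the expected height. Release and retreat.

Request:
move_arm(motion=[[0, 0, 0, 0, 0, 0, 0.053], [0, 0, 0, 0, 0, 0, 0.06], [0, 0, 0, 0, 0, 0, 0.07], [0, 0, 0, 0, 0, 0, 0.075], [0, 0, 0, 0, 0, 0, 0.075], [0, 0, 0, 0, 0, 0, 0.075]])

```text
clock: 17.58
eef_pos: [529.9, 222.2, 60.1]
tcp_rot: [3.141, 0.001, 1.571]
contact_force: [0.3, 0.2, -0.6]
opening: 0.878
grasp_force: 0.0
```

Request:
move_arm(motion=[[0, 0, 0, 0, 0, -0.02, 0.075], [0, 0, 0, 0, 0, -0.06, 0.075], [0, 0, 0, 0, 0, -0.1, 0.075], [0, 0, 0, 0, 0, -0.14, 0.075], [0, 0, 0, 0, 0, -0.16, 0.085], [0, 0, 0, 0, 0, -0.16, 0.085]])

```text
clock: 18.32
eef_pos: [530.8, 222.8, 221.7]
tcp_rot: [3.138, -0.0, 1.571]
contact_force: [0.0, -0.2, -0.3]
opening: 0.995
grasp_force: 0.0
```

```bash
python3 go.py 462 -25.5 225 1.658
```

```text
[0.0033, 0.0001, -0.0872, -0.2483, -0.0688, -0.0036] rows>= 4.1
18.325 [530.8 222.8 221.7] [ 0.  -0.2 -0.3] 0.995 0.0
```

Request:
move_arm(motion=[[0, 0, -0.02, -0.03, -0.008, 0, 0.085], [0, 0, -0.04, -0.08, -0.022, 0, 0.085], [0, 0, -0.06, -0.13, -0.036, 0, 0.085], [0, 0, -0.08, -0.18, -0.05, 0, 0.085], [0, 0, -0.087, -0.23, -0.064, 0, 0.085], [0, 0, -0.087, -0.248, -0.069, 0, 0.085], [0, 0, -0.087, -0.248, -0.069, 0, 0.085], [0, 0, -0.087, -0.248, -0.069, 0, 0.085]])

```text
clock: 19.32
eef_pos: [460.8, -25.0, 219.7]
tcp_rot: [-3.141, 0.001, 1.658]
contact_force: [0.5, -0.8, -0.8]
opening: 0.993
grasp_force: 0.0
```

```bash
python3 go.py 462 -25.5 49 1.658
```

```text
[-0.0007, 0.0009, -0.0003, -0.0004, 0.0013, 0.1707] rows>= 2.7
19.325 [460.8 -25.  219.7] [ 0.5 -0.8 -0.8] 0.993 0.0
```

Request:
move_arm(motion=[[0, 0, 0, 0, 0.001, 0.02, 0.085], [0, 0, 0, 0, 0.001, 0.06, 0.085], [0, 0, 0, 0, 0.001, 0.1, 0.085], [0, 0, 0, 0, 0.001, 0.14, 0.085], [0, 0, 0, 0, 0.001, 0.16, 0.085], [0, 0, 0, 0, 0.001, 0.17, 0.085], [0, 0, 0, 0, 0.001, 0.17, 0.085], [0, 0, 0, 0, 0.001, 0.17, 0.085]])

```text
clock: 20.32
eef_pos: [462.6, -25.5, 51.1]
tcp_rot: [3.14, 0.001, 1.658]
contact_force: [0.0, -0.2, -0.0]
opening: 0.998
grasp_force: 0.0
```

Request:
move_arm(motion=[[0, 0, 0, 0, 0, 0, 0.045], [0, 0, 0, 0, 0, 0, 0.028], [0, 0, 0, 0, 0, 0, 0.028], [0, 0, 0, 0, 0, 0, 0.028], [0, 0, 0, 0, 0, 0, 0.028], [0, 0, 0, 0, 0, 0, 0.028]])

```text
clock: 21.08
eef_pos: [462.4, -25.8, 51.0]
tcp_rot: [3.141, 0.001, 1.658]
contact_force: [-0.9, 0.7, 6.6]
opening: 0.486
grasp_force: 60.4
```

Request:
move_arm(motion=[[0, 0, 0, 0, 0, -0.01, 0.028], [0, 0, 0, 0, 0, -0.04, 0.028], [0, 0, 0, 0, 0, -0.08, 0.028], [0, 0, 0, 0, 0, -0.12, 0.028], [0, 0, 0, 0, 0, -0.16, 0.028], [0, 0, 0, 0, 0, -0.18, 0.028], [0, 0, 0, 0, 0, -0.18, 0.028]])

```text
clock: 21.95
eef_pos: [462.6, -25.5, 232.0]
tcp_rot: [3.138, 0.002, 1.658]
contact_force: [0.8, 0.0, -2.9]
opening: 0.482
grasp_force: 61.5
```

```bash
python3 go.py 510.6 311.8 230 1.784
```

```text
[0.0032, 0.002, -0.1262, 0.3319, 0.0772, 0.0017] rows>= 5.5
21.95 [462.6 -25.5 232. ] [ 0.8  0.  -2.9] 0.482 61.53026103973389
```

Request:
move_arm(motion=[[0, 0, -0.02, 0.03, 0.007, 0, 0.028], [0, 0, -0.04, 0.08, 0.019, 0, 0.028], [0, 0, -0.06, 0.13, 0.03, 0, 0.028], [0, 0, -0.08, 0.18, 0.042, 0, 0.028], [0, 0, -0.1, 0.23, 0.053, 0, 0.028], [0, 0, -0.12, 0.28, 0.065, 0, 0.028], [0, 0, -0.126, 0.32, 0.074, 0, 0.028], [0, 0, -0.126, 0.332, 0.077, 0, 0.028]])

```text
clock: 22.95
eef_pos: [509.0, 313.7, 228.1]
tcp_rot: [-3.139, 0.002, 1.786]
contact_force: [0.1, 0.6, -3.1]
opening: 0.488
grasp_force: 61.5
```

```bash
python3 go.py 510.6 311.8 68 1.784
```

```text
[-0.0023, 0.0018, 0.0018, -0.0019, 0.0015, 0.1601] rows>= 2.6
22.95 [509.  313.7 228.1] [ 0.1  0.6 -3.1] 0.488 61.47615909576416
```

Request:
move_arm(motion=[[0, 0, 0, 0, 0, 0.01, 0.028], [0, 0, 0, 0, 0, 0.05, 0.028], [0, 0, 0, 0, 0, 0.09, 0.028], [0, 0, 0, 0, 0, 0.13, 0.028], [0, 0, 0, 0, 0, 0.153, 0.028], [0, 0, 0, 0, 0, 0.158, 0.028], [0, 0, 0, 0, 0, 0.16, 0.028], [0, 0, 0, 0, 0, 0.16, 0.028]])

```text
clock: 23.95
eef_pos: [510.4, 311.7, 70.9]
tcp_rot: [3.14, 0.001, 1.783]
contact_force: [-0.0, -0.8, -2.8]
opening: 0.484
grasp_force: 61.4
```

Touch is expected at about 60.

Request:
move_arm(motion=[[0, 0, 0, 0, 0, 0.003, 0.028], [0, 0, 0, 0, 0, 0.006, 0.028], [0, 0, 0, 0, 0, 0.008, 0.028], [0, 0, 0, 0, 0, 0.009, 0.028], [0, 0, 0, 0, 0, 0.0095, 0.028], [0, 0, 0, 0, 0, 0.0095, 0.028], [0, 0, 0, 0, 0, 0.0095, 0.028]])

```text
clock: 24.82
eef_pos: [509.9, 311.8, 60.5]
tcp_rot: [3.142, 0.001, 1.784]
contact_force: [-0.0, 0.1, -2.8]
opening: 0.481
grasp_force: 61.4
```

Request:
move_arm(motion=[[0, 0, 0, 0, 0, 0.0005, 0.028], [0, 0, 0, 0, 0, 0.001, 0.028], [0, 0, 0, 0, 0, 0.001, 0.028], [0, 0, 0, 0, 0, 0.001, 0.028]])

```text
clock: 25.32
eef_pos: [509.9, 311.8, 60.1]
tcp_rot: [3.141, 0.001, 1.784]
contact_force: [-1.7, -0.1, 5.0]
opening: 0.486
grasp_force: 62.3
```

Request:
move_arm(motion=[[0, 0, 0, 0, 0, 0, 0.045], [0, 0, 0, 0, 0, 0, 0.055], [0, 0, 0, 0, 0, 0, 0.065], [0, 0, 0, 0, 0, 0, 0.068], [0, 0, 0, 0, 0, 0, 0.068], [0, 0, 0, 0, 0, 0, 0.068]])

```text
clock: 26.08
eef_pos: [509.8, 311.8, 59.4]
tcp_rot: [-3.142, 0.001, 1.784]
contact_force: [-0.0, 0.8, 1.1]
opening: 0.795
grasp_force: 0.0
```

Request:
move_arm(motion=[[0, 0, 0, 0, 0, -0.02, 0.068], [0, 0, 0, 0, 0, -0.06, 0.068], [0, 0, 0, 0, 0, -0.1, 0.068], [0, 0, 0, 0, 0, -0.14, 0.068], [0, 0, 0, 0, 0, -0.17, 0.085], [0, 0, 0, 0, 0, -0.17, 0.085]])

```text
clock: 26.82
eef_pos: [511.1, 312.7, 232.2]
tcp_rot: [3.137, -0.0, 1.784]
contact_force: [0.3, 0.1, -0.3]
opening: 0.994
grasp_force: 0.0
```

```bash
python3 go.py 467.7 -200.5 228 1.571
```

```text
[0.0046, -0.0007, 0.2128, -0.4925, -0.1509, 0.0034] rows>= 8.2
26.825 [511.1 312.7 232.2] [ 0.3  0.1 -0.3] 0.994 0.0
```

Request:
move_arm(motion=[[0, 0, 0.03, -0.04, -0.012, 0, 0.085], [0, 0, 0.06, -0.09, -0.028, 0, 0.085], [0, 0, 0.09, -0.145, -0.044, 0, 0.085], [0, 0, 0.12, -0.2, -0.061, 0, 0.085], [0, 0, 0.15, -0.255, -0.078, 0, 0.085], [0, 0, 0.18, -0.31, -0.095, 0, 0.085], [0, 0, 0.2, -0.365, -0.112, 0, 0.085], [0, 0, 0.212, -0.415, -0.127, 0, 0.085]])

```text
clock: 27.82
eef_pos: [472.4, -122.3, 229.1]
tcp_rot: [-3.141, 0.001, 1.571]
contact_force: [1.1, 0.4, -0.5]
opening: 0.994
grasp_force: 0.0
```

Request:
move_arm(motion=[[0, 0, 0, -0.045, -0.007, 0, 0.085], [0, 0, 0, -0.075, -0.01, 0, 0.085], [0, 0, 0, -0.081, -0.008, 0, 0.085], [0, 0, 0, -0.081, -0.008, 0, 0.085]])

```text
clock: 28.32
eef_pos: [465.3, -201.1, 229.4]
tcp_rot: [-3.141, 0.0, 1.571]
contact_force: [0.1, 0.9, -0.5]
opening: 0.998
grasp_force: 0.0
```

```bash
python3 go.py 467.7 -200.5 49 1.571
```

```text
[-0.0007, 0.0005, 0.0001, 0.0007, 0.0026, 0.1804] rows>= 2.9
28.325 [ 465.3 -201.1  229.4] [ 0.1  0.9 -0.5] 0.998 0.0
```

Request:
move_arm(motion=[[0, 0, 0, 0, 0.002, 0.02, 0.085], [0, 0, 0, 0, 0.002, 0.06, 0.085], [0, 0, 0, 0, 0.002, 0.1, 0.085], [0, 0, 0, 0, 0.002, 0.14, 0.085], [0, 0, 0, 0, 0.002, 0.17, 0.085], [0, 0, 0, 0, 0.002, 0.18, 0.085], [0, 0, 0, 0, 0.002, 0.18, 0.085], [0, 0, 0, 0, 0.002, 0.18, 0.085]])

```text
clock: 29.32
eef_pos: [468.4, -201.8, 51.2]
tcp_rot: [3.14, 0.002, 1.572]
contact_force: [0.6, 0.1, 0.8]
opening: 0.998
grasp_force: 0.0
```

Request:
move_arm(motion=[[0, 0, 0, 0, 0, 0, 0.045], [0, 0, 0, 0, 0, 0, 0.032], [0, 0, 0, 0, 0, 0, 0.032], [0, 0, 0, 0, 0, 0, 0.032], [0, 0, 0, 0, 0, 0, 0.032], [0, 0, 0, 0, 0, 0, 0.032]])

```text
clock: 30.08
eef_pos: [468.0, -202.0, 51.1]
tcp_rot: [3.14, 0.002, 1.572]
contact_force: [-0.5, 1.0, 8.7]
opening: 0.546
grasp_force: 60.3
```

Request:
move_arm(motion=[[0, 0, 0, 0, 0, -0.01, 0.032], [0, 0, 0, 0, 0, -0.04, 0.032], [0, 0, 0, 0, 0, -0.08, 0.032], [0, 0, 0, 0, 0, -0.12, 0.032], [0, 0, 0, 0, 0, -0.16, 0.032], [0, 0, 0, 0, 0, -0.18, 0.032], [0, 0, 0, 0, 0, -0.18, 0.032]])

```text
clock: 30.95
eef_pos: [468.1, -201.8, 231.8]
tcp_rot: [3.138, 0.003, 1.572]
contact_force: [0.1, 0.2, -1.8]
opening: 0.543
grasp_force: 62.4
```

```bash
python3 go.py 619.8 241.4 230 1.571
```

```text
[0.0032, 0.0026, 0.0007, 0.4431, 0.1521, 0.0012] rows>= 7.5
30.95 [ 468.1 -201.8  231.8] [ 0.1  0.2 -1.8] 0.543 62.362340949475765
```

Request:
move_arm(motion=[[0, 0, 0, 0.02, 0.007, 0, 0.032], [0, 0, 0, 0.06, 0.021, 0, 0.032], [0, 0, 0, 0.11, 0.038, 0, 0.032], [0, 0, 0, 0.16, 0.055, 0, 0.032], [0, 0, 0, 0.21, 0.072, 0, 0.032], [0, 0, 0, 0.26, 0.089, 0, 0.032], [0, 0, 0, 0.31, 0.106, 0, 0.032], [0, 0, 0, 0.36, 0.124, 0, 0.032]])

```text
clock: 31.95
eef_pos: [590.5, 160.1, 227.9]
tcp_rot: [-3.139, 0.002, 1.572]
contact_force: [0.2, 0.4, -1.4]
opening: 0.54
grasp_force: 62.3
```

Request:
move_arm(motion=[[0, 0, 0, 0.05, 0.017, 0, 0.032], [0, 0, 0, 0.075, 0.025, 0, 0.032], [0, 0, 0, 0.083, 0.028, 0, 0.032], [0, 0, 0, 0.083, 0.028, 0, 0.032], [0, 0, 0, 0.083, 0.028, 0, 0.032]])

```text
clock: 32.58
eef_pos: [618.6, 240.2, 229.4]
tcp_rot: [-3.141, 0.002, 1.571]
contact_force: [-0.3, 0.3, -2.4]
opening: 0.546
grasp_force: 62.3
```

```bash
python3 go.py 619.8 241.4 70 1.571
```

```text
[-0.0004, 0.002, -0.0002, 0.0015, 0.0012, 0.1594] rows>= 2.6
32.575 [618.6 240.2 229.4] [-0.3  0.3 -2.4] 0.546 62.315618712455034
```

Request:
move_arm(motion=[[0, 0, 0, 0.001, 0.001, 0.01, 0.032], [0, 0, 0, 0.001, 0.001, 0.05, 0.032], [0, 0, 0, 0.001, 0.001, 0.09, 0.032], [0, 0, 0, 0.001, 0.001, 0.13, 0.032], [0, 0, 0, 0.001, 0.001, 0.152, 0.032], [0, 0, 0, 0.001, 0.001, 0.158, 0.032], [0, 0, 0, 0.001, 0.001, 0.16, 0.032], [0, 0, 0, 0.001, 0.001, 0.16, 0.032]])

```text
clock: 33.58
eef_pos: [620.7, 242.6, 70.7]
tcp_rot: [3.14, 0.001, 1.572]
contact_force: [0.2, 0.7, -2.2]
opening: 0.545
grasp_force: 62.3
```

Request:
move_arm(motion=[[0, 0, 0, -0.001, 0, 0.003, 0.032], [0, 0, 0, -0.001, 0, 0.006, 0.032], [0, 0, 0, -0.001, 0, 0.008, 0.032], [0, 0, 0, -0.001, 0, 0.009, 0.032], [0, 0, 0, -0.001, 0, 0.0095, 0.032], [0, 0, 0, -0.001, 0, 0.0095, 0.032], [0, 0, 0, -0.001, 0, 0.0095, 0.032]])

```text
clock: 34.45
eef_pos: [620.0, 241.4, 60.2]
tcp_rot: [3.141, 0.001, 1.572]
contact_force: [-1.7, -0.3, -0.0]
opening: 0.542
grasp_force: 62.6
```

Request:
move_arm(motion=[[0, 0, 0, 0, 0, 0.0003, 0.032], [0, 0, 0, 0, 0, 0.0006, 0.032], [0, 0, 0, 0, 0, 0.0006, 0.032], [0, 0, 0, 0, 0, 0.0006, 0.032]])

```text
clock: 34.95
eef_pos: [620.0, 241.4, 60.2]
tcp_rot: [3.141, 0.001, 1.572]
contact_force: [-2.8, -0.9, 6.4]
opening: 0.545
grasp_force: 63.2
```

Request:
move_arm(motion=[[0, 0, 0, 0, 0, 0, 0.05], [0, 0, 0, 0, 0, 0, 0.06], [0, 0, 0, 0, 0, 0, 0.07], [0, 0, 0, 0, 0, 0, 0.072], [0, 0, 0, 0, 0, 0, 0.072], [0, 0, 0, 0, 0, 0, 0.072]])

```text
clock: 35.7
eef_pos: [620.1, 241.4, 59.5]
tcp_rot: [3.141, 0.001, 1.572]
contact_force: [-0.6, -0.3, -0.2]
opening: 0.844
grasp_force: 0.0
```

Request:
move_arm(motion=[[0, 0, 0, 0, 0, -0.02, 0.072], [0, 0, 0, 0, 0, -0.06, 0.072], [0, 0, 0, 0, 0, -0.1, 0.072], [0, 0, 0, 0, 0, -0.14, 0.072], [0, 0, 0, 0, 0, -0.17, 0.072], [0, 0, 0, 0, 0, -0.17, 0.072]])

```text
clock: 36.45
eef_pos: [621.6, 242.3, 234.1]
tcp_rot: [3.135, -0.001, 1.572]
contact_force: [-0.6, 0.3, -0.7]
opening: 0.839
grasp_force: 0.0
```

Request:
move_arm(motion=[[0, 0, 0, -0.05, 0, 0, 0.072], [0, 0, 0, -0.1, 0, 0, 0.072], [0, 0, 0, -0.15, 0, 0, 0.072], [0, 0, 0, -0.2, 0, 0, 0.072], [0, 0, 0, -0.2, 0, 0, 0.072], [0, 0, 0, -0.2, 0, 0, 0.072]])

```text
clock: 37.2
eef_pos: [620.0, 41.8, 229.7]
tcp_rot: [-3.141, 0.001, 1.571]
contact_force: [0.7, 0.1, 0.7]
opening: 0.844
grasp_force: 0.0
```

```bash
python3 - <<'E'
from rig import *
from h import *
import cv2
ps=[]
for n in ("top","side"):
    p,d=grab_frame(n); np.savez(f"{n}1.npz",p=p,d=d,**camera_params(n)); ps.append(p)
cv2.imwrite("pics/e1.png",np.vstack([cv2.resize(ps[0][130:270,150:480],(660,280)),cv2.resize(ps[1][100:345,150:440],(355,300)) if 0 else cv2.copyMakeBorder(cv2.resize(ps[1][100:345,150:440],(379,320)),0,0,0,281,0)])[:,:,::-1])
W=cloud("top1.npz")
for n,c,h in [("green",(600.4,331.2),125),("orange",(619.8,241.4),121),("blue",(510.6,311.8),121),("pink",(530,222),115),("egr",(565.7,-320),116),("eor",(579.7,-183),112),("yel",(446,-115),112)]:
    k=W[(np.hypot(W[...,0]-c[0],W[...,1]-c[1])<30)&(W[...,2]>70)]; t=k[k[:,2]>k[:,2].max()-7].mean(0); print(n,h,t.round(1))
E
```

```text
green 125 [600.3 330.5 124.9]Traceback (most recent call last):
  File "<stdin>", line 10, in <module>
    return umr_maximum(a, axis, None, out, keepdims, initial, where)
ValueError: zero-size array to reduction operation maximum which has no identity
```

View pics/e1.png

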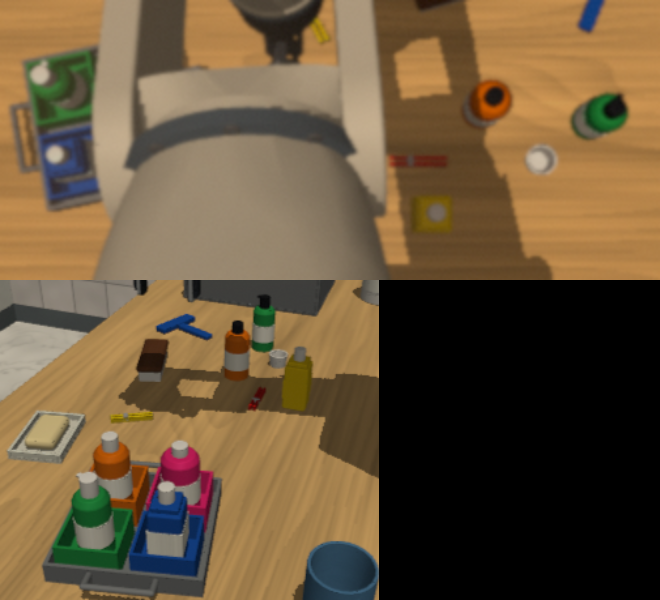

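The side view shows all four bottles upright in their own cups: green (92,515), orange (112,470), pink (180,475), blue (167,520). The empties and the yellow look-alike still stand where they were. I'll check the heights in the side depth, then hand in.

```bash
python3 - <<'E'
from rig import *
from h import *
W=cloud("side1.npz");ok=True
for n,c,h in [("green",(600.4,331.2),125),("orange",(619.8,241.4),121),("blue",(510.6,311.8),121),("pink",(530,222),115),("egr",(565.7,-320),116),("eor",(579.7,-183),112)]:
    k=W[(np.hypot(W[...,0]-c[0],W[...,1]-c[1])<25)&(W[...,2]>70)&(W[...,2]<140)]; t=k[k[:,2]>k[:,2].max()-7].mean(0); print(n,h,t.round(1))
    ok&=bool(abs(t[2]-h)<4 and np.hypot(*(t[:2]-c))<8)
print(ok)
if ok: print(order.sign_off())
E
```

```text
green 125 [599.2 332.2 124.8]
orange 121 [618.  242.3 121.3]
blue 121 [509.  312.8 120.8]
pink 115 [528.5 223.3 115. ]
egr 116 [ 564.1 -317.2  116.4]
eor 112 [ 577.6 -181.8  112. ]
True
the job is handed in; nothing more can be done
None
```

All four full bottles stand upright on the floors of their own-colour cups, the two empties stand where they were, and the job is handed in at about 37 s of the 102 s allowed.

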